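# Tighten the hold-down screw of a casting mould with a click wrench

### The arm

A 7-joint arm with a two-finger parallel gripper is mounted at the origin on the work surface. World frame = base frame: x ahead of the robot, y to its left, z up, the work surface at z = 0. Lengths are in m, angles in degrees, forces in N, time in s.
With the tool pointing down it reaches from about 0.425 to 0.875 m from the base axis. Payload 4.7 kg.
Tool frame: the origin (TCP) lies at the very end of the fingers, on their centre line; the grasp point (between the pads) lies 19 mm behind it; z points along the fingers, y is the direction in which the jaws open and shut (so a half turn about z gives the same grasp; the last joint's range is limited). The gripper opens to 87 mm and grips with 3 to 60 N. Pads are 19 mm wide; open, the fingers measure 117 mm over their backs; the gripper's body (75 mm by 190 mm) begins 51 mm behind the grasp point.
Start: joints at [0.808, 18.392, -4.016, 83.108, 1.295, 78.541, -3.26], TCP at [0.65, -0, 0.223] pointing down, gripper open.
Joint ranges: [-163.93, 163.93], [-17.29, 119.83], [-79.2, 71.16], [3.27, 140.29], [-89.18, 269.18], [5.43, 117.66], [-154.24, 154.24]. Speed limits (degrees/s): [147.25, 147.25, 180, 180, 180, 180, 180].

### API

Orientations are given as [roll, pitch, yaw] about the fixed x, y, z axes, in that order (R = Rz(yaw) Ry(pitch) Rx(roll)).
In Python, from cell import env gives the robot as it stands.
- The arm moves only by the tool servo_tool, never from a script. Its argument "increments" is a list that holds one entry, the list of rows, each a list of 7 numbers: the shift along the tool's x, y, z in m, then the turn, a rotation vector about the tool's x, y, z in degrees, then the opening, from -1 (shut) to 1 (fully open). In form: [[[dx, dy, dz, rx, ry, rz, fingers], ...]]. A call has 1 to 20 rows; each row is the pose to reach, as a shift and turn from the pose commanded when the call began, along the tool's axes at that moment; what a row does not reach only later rows make up. A row lasts 1/10 s, in which the tool goes at most 50 mm and 8.59 degrees, less where a joint would pass 70% of its speed; a pose out of reach is approached as far as the arm can. A call with a gripper value outside its range is refused whole. The fingers move at their own pace and stop on an object; "squeeze" is the grip in N (left out, the last holds). Time passes only in rows, so rows that repeat a pose let the fingers close. It gives the time, the measured TCP pose, the force and the opening at its end, in the units of the state.
- env.get_obs(): the state, without advancing time (a new reading comes with each control period).
- env.read_camera(name): name is "scene" or "side" or "wrist"; returns a dict with "frame" (480x640x3 uint8, blue, green, red), "intrinsics" (3x3 intrinsics, pixels), "D" ([k1, k2, p1, p2, k3] as OpenCV has them; the pictures are not rectified), "rvec" (rotation vector, rad) and "tvec" (3), from world to camera coordinates, as OpenCV has them. Camera axes: x right, y down, z forward; pixel columns grow to the right and rows downward; lengths in m; the calibration is good to about 2 mm. A picture is of the moment at which its call begins. There is no depth.
- env.sign_off(): hands the job in, once; it reports no verdict.
The state is a dict: "time_s": time; "qpos": joint angles; "joint_velocities": joint speeds; "effort": joint torques, N m; "tool_pos": TCP position; "tool_rot": TCP orientation; "force": force on the tool from outside, world axes, zero at the start; "wrist_torque": the same for the moment, N m; "grip_width": finger opening in m.
Only numpy, scipy, OpenCV 4.12 (cv2) and the standard library are available. Lean on these libraries where they do the work, as an engineer would, in place of code of your own. Each camera call takes 0.05 s, during which the arm holds its last target.

### The job

Take the click wrench from its wooden rest, seat its socket fully down on the square-headed screw of the casting mould, and turn the screw clockwise (seen from above) until the wrench breaks over with a click. Stop at once when it clicks: pulling on past the click tears the brass insert out of the wooden bar. Let go, leaving the wrench sitting on the screw, and do not disturb the other things on the table.

Things in the scene. Friction and masses are not known exactly. Their poses are not given: they have to be found in the camera images.
- mould: Black casting tray 180 x 340 x 60 mm, fixed; position and yaw (within 0.25 rad) vary. Origin under its centre, y along its length, z up. Two wooden bars 200 x 52 mm, tops 84 mm above the table, lie along its x: the one at y = -70 mm carries the square-headed steel screw, that at y = +100 mm a round black knob (top at 113 mm), not to be used. The rest is below 90 mm.
- screw_top (a point): Centre of the screw's top, 129 mm above the table; x, y along the sides of its square head (turns with it), z up; its first yaw is arbitrary. Head 28 mm square, 28 mm tall, then a 5 mm tapered nose (27 to 18 mm wide). It turns lightly (0.3 N m) for an unknown 0 to 0.5 rad, then bites (0.7 N m) and stiffens fast, to the click about 0.12 rad later; add up to 0.2 rad of socket play.
- insert (a joint): Angle of the brass threaded insert (flange 46 mm wide under the screw, 84 to 88 mm above the table) in the wooden bar, rad. 0 = sound. It tears loose and turns clockwise (value grows) when the torque on the screw exceeds about 1.65 N m.
- wrench: Wrench's drive part. Origin on the socket's axis at its lower face, z up, handle along +x. Dark socket 44 x 44 x 32 mm with a square recess 30.5 mm wide, 26 mm deep, open below, sides along x and y (fits in any quarter turn); 42 mm round above, to z = 50 mm. Fully seated, the origin is 26 mm below screw_top. Whole wrench 0.46 kg, mass centre 78 mm along +x; let go, it droops up to 0.13 rad.
- handle (a point): Point on the axis of the wrench's flat steel bar, 85 mm from the socket's axis, 41 mm above the wrench's lower face; x outward along the handle, z up; turns with the handle. The bar is 16 mm wide, 18 mm tall, from 25 to 135 mm from the socket's axis; beyond it a round black rubber grip, 26 mm thick, reaches to 268 mm.
- click (a joint): Break-over of the handle about the socket's axis, 0 to 0.06 rad. 0 = rigid. At about 1.3 N m clockwise the handle gives way and the torque falls to about 0.4 N m as the joint runs to 0.06 (the click); there it is solid again and pulling on loads the screw: the insert tears after some 0.07 rad more. Let go, it returns to 0. Anticlockwise it is solid.
- rest: Light wooden rest of the wrench, fixed; position and yaw vary. Base 300 x 90 x 12 mm, origin under its centre. The socket stands on the base at x = -110 mm, handle along +x; the rubber grip lies in a saddle at x = 100 mm (70 mm wide in y, lips 45 mm above the table). The handle is clear for a grasp from 40 to 130 mm from the socket's axis.
- cup: White mixing cup, 70 mm wide, 90 mm tall; origin under its centre. Leave alone.
- bottle: Grey bottle, 60 mm wide, 150 mm tall; origin under its centre. Leave alone.
- jar: Amber glass jar, 68 mm wide, 80 mm tall; origin under its centre. Leave alone.
- brush: Brush lying flat on the table to the robot's left, about 0.2 m long. Leave alone.
- offcut: Dark wooden offcut, 40 x 70 x 22 mm, lying low inside the mould between the bars; origin under its centre. Leave alone.
- weight: Turned steel weight, 60 mm wide, 60 mm tall; origin under its centre. Leave alone.
- wedge: Small light wooden block, 30 x 60 x 14 mm, lying low inside the mould between the bars. Leave alone.

How it is judged:
By the outcome, as a careful person would: the job done as asked, in the order asked, and still so for the second after the job is handed in, with the robot touching nothing.
It also fails if it takes over 61 s, if anything falls off the work surface, if the arm or the gripper's body presses on something with over 40 N, if the wrist force passes 120 N, or if a joint passes its speed limit or range.

## Working session

There is one attempt and no reset: what is moved stays moved. The work goes in short steps, Python scripts to look and compute and a tool call to move; the robot and the scene stay as the last step left them, time stands still between calls to the robot, and variables do not carry over. Pictures are saved under pics/ and viewed, and the job is handed in when it is done.

Besides the shell and the picture viewer there is one more tool, called after "Emit:" in YAML: its name, and indented under it one key for each argument. servo_tool: Moves the arm, as the interface text tells. Its arguments: {"type":"object","properties":{"increments":{"type":"array","items":{"type":"array","items":{"type":"array","items":{"type":"number"}}}},"squeeze":{"type":"number"}},"required":["increments"]}

```bash
ls; mkdir -p pics; cat > h.py <<'E'
import numpy as np, cv2
from cell import env
def cam(n,save=None):
    c=env.read_camera(n); c['K']=np.array(c['intrinsics'],float); c['D']=np.array(c['D'],float)
    c['rvec']=np.array(c['rvec'],float).reshape(3,1); c['tvec']=np.array(c['tvec'],float).reshape(3,1)
    if save: cv2.imwrite('pics/'+save+'.png',c['frame'])
    return c
def ray(c,uv):
    p=cv2.undistortPoints(np.array(uv,float).reshape(-1,1,2),c['K'],c['D']).reshape(-1,2)
    R,_=cv2.Rodrigues(c['rvec']); o=(-R.T@c['tvec']).ravel()
    d=np.c_[p,np.ones(len(p))]@R; return o,d
def plane(c,uv,z):
    o,d=ray(c,uv); t=(z-o[2])/d[:,2]; return o+d*t[:,None]
def tri(c1,u1,c2,u2):
    o1,d1=ray(c1,u1); o2,d2=ray(c2,u2); d1=d1[0]/np.linalg.norm(d1[0]); d2=d2[0]/np.linalg.norm(d2[0])
    s=np.linalg.lstsq(np.c_[d1,-d2],o2-o1,rcond=None)[0]
    a=o1+d1*s[0]; b=o2+d2*s[1]; return (a+b)/2,np.linalg.norm(a-b)
def proj(c,P): return cv2.projectPoints(np.array(P,float).reshape(-1,1,3),c['rvec'],c['tvec'],c['K'],c['D'])[0].reshape(-1,2)
def tool():
    s=env.get_obs(); return s
E
python3 - <<'E'
from h import *
for n in ['scene','side','wrist']:
    c=cam(n,n+'0'); o,_=ray(c,[320,240]); print(n,o)
s=env.get_obs(); print(s)
E
```

```text
pics
scene [0.88905236 0.62083202 1.23202132]
side [0.04894236 0.6779887  0.83993136]
wrist [0.649925   0.08524813 0.38460479]
{'time_s': 0.15, 'qpos': array([ 0.80709956, 18.42846296, -4.01589029, 83.1604307 ,  1.29445522,
       78.54226621, -3.25946787]), 'joint_velocities': array([ 0.0351772 , -0.02833993,  0.03860189, -0.12767889, -0.05028383,
       -0.02431785,  0.06956623]), 'effort': array([ 2.16972071e-04, -4.91794288e+01, -4.04079035e-01, -3.12878716e+01,
       -6.39387709e-02,  4.04033612e-02,  9.90178205e-05]), 'tool_pos': array([ 6.49559812e-01, -3.22552830e-05,  2.21708465e-01]), 'tool_rot': array([-1.79914033e+02,  4.59269829e-03,  9.00030964e+01]), 'force': array([-0.46367154,  0.85323959, -0.01867824]), 'wrist_torque': array([0.00410176, 0.00971561, 0.0314248 ]), 'grip_width': 0.08691606535585202}
```

View pics/scene0.png

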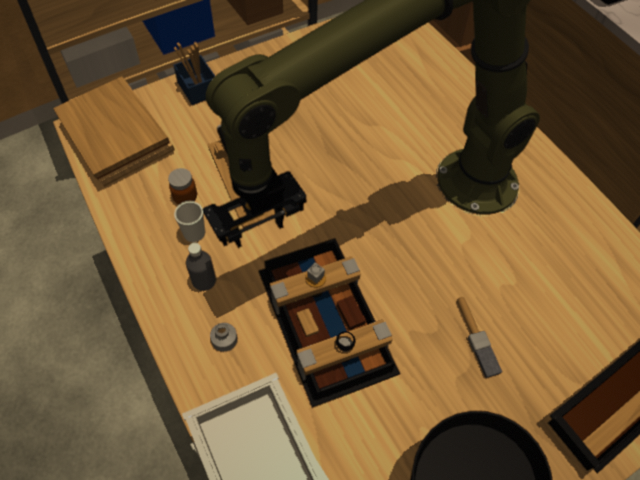

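View pics/side0.png

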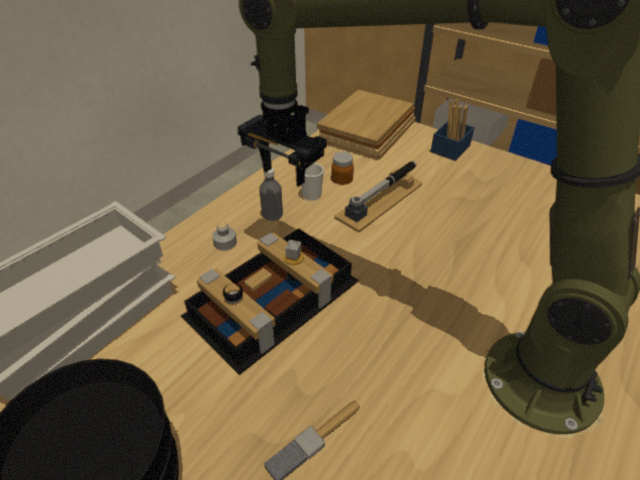

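View pics/wrist0.png

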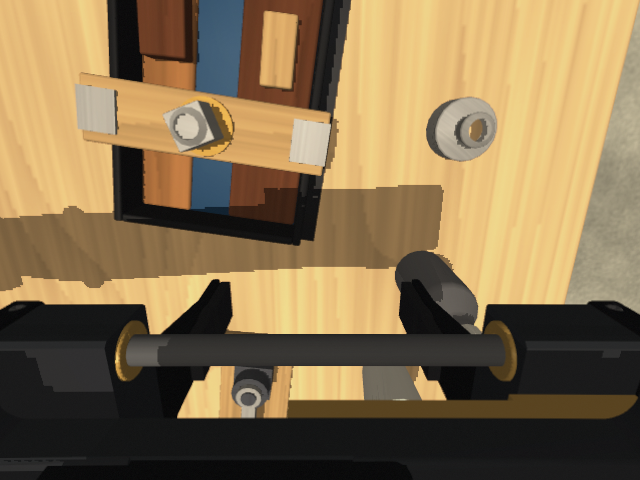

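The scene view shows the screw at about (316,271), with the weight, bottle, cup and jar on the far side of the mould. The side view shows the wrench's socket at (355,205) and its grip end at (412,168). In the wrist view the screw top is at (187,127) and the socket top at (248,397).

```bash
python3 - <<'E'
from h import *
s=cam('side');w=cam('wrist');sc=cam('scene')
print('screw',plane(w,[187,127],.129),plane(s,[294,244],.129),plane(sc,[316,266],.129), tri(w,[187,127],sc,[316,266]))
print('socket',plane(w,[248,397],.062),plane(s,[355,201],.062),tri(w,[248,397],s,[355,201]))
print('handle end',plane(s,[412,166],.055))
print('bottle',plane(s,[270,175],.15),plane(sc,[194,249],.15))
print('cup',plane(s,[313,170],.09),plane(sc,[188,211],.09)); print('jar',plane(s,[343,157],.08),plane(sc,[180,175],.08))
print('weight',plane(w,[477,130],.06),plane(sc,[223,330],.06)); print('knob',plane(s,[232,290],.113),plane(sc,[345,341],.113))
E
```

```text
screw [[0.5599327  0.08418432 0.129     ]] [[0.55260273 0.08776053 0.129     ]] [[0.55571879 0.08017662 0.129     ]] (array([0.55998548, 0.08400054, 0.1356578 ]), np.float64(0.004341137068453854))
socket [[ 0.57238043 -0.20872997  0.062     ]] [[ 0.5750433  -0.19748855  0.062     ]] (array([ 0.5744338 , -0.20062001,  0.06474993]), np.float64(0.008412274596409808))
handle end [[ 0.53711931 -0.44886316  0.055     ]]
bottle [[ 0.74881177 -0.06113121  0.15      ]] [[ 0.77325676 -0.07704635  0.15      ]]
cup [[ 0.7289019  -0.21560331  0.09      ]] [[ 0.73645869 -0.2217854   0.09      ]]
jar [[ 0.70795822 -0.33462872  0.08      ]] [[ 0.70894356 -0.34280601  0.08      ]]
weight [[0.79249379 0.08099963 0.06      ]] [[0.79223235 0.08678985 0.06      ]]
knob [[0.57899209 0.25742305 0.113     ]] [[0.58775075 0.25637981 0.113     ]]
```

Emit:
servo_tool:
  increments:
    - [[0,-0.045,0,0,0,0,1],[0,-0.09,0,0,0,0,1],[0,-0.09,0,0,0,0,1],[0,-0.09,0,0,0,0,1]]

```text
time_s: 0.7
tool_pos: [0.5596, -0.0001, 0.223]
tool_rot: [179.9, 0.0, 90.0]
force: [0.8, 0.9, 0.1]
grip_width: 0.0872
```

```bash
python3 - <<'E'
from h import *
w=cam('wrist','w1'); np.save('w1.npy',np.array([w[k] for k in ['frame','K','D','rvec','tvec']],dtype=object),allow_pickle=True)
u=proj(w,[[.56,.084,.129]])[0]; print(u)
x,y=u.astype(int); x0=max(x-100,0);y0=max(y-75,0); print(x0,y0)
cv2.imwrite('pics/w1z.png',cv2.resize(w['frame'][y0:y0+150,x0:x0+200],None,fx=4,fy=4))
E
```

```text
[315.8582176  127.13230718]
215 52
```

View pics/w1z.png

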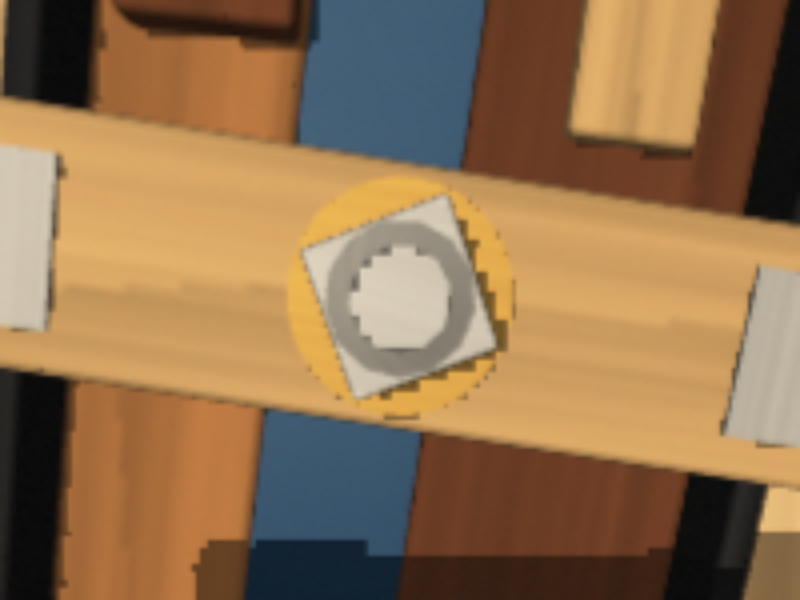

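Emit:
servo_tool:
  increments:
    - [[-0.04,0,0,0,0,0,1],[-0.09,0,0,0,0,0,1],[-0.14,0,0,0,0,0,1],[-0.19,0,0,0,0,0,1],[-0.24,0,0,0,0,0,1],[-0.28,0,0,0,0,0,1],[-0.28,0,0,0,0,0,1],[-0.28,0,0,0,0,0,1]]

```text
time_s: 1.55
tool_pos: [0.5608, -0.2817, 0.2223]
tool_rot: [180.0, 0.0, 89.9]
force: [0.4, 0.1, -0.2]
grip_width: 0.0869
```

```bash
python3 - <<'E'
from h import *
w=cam('wrist','w2'); np.save('w2.npy',np.array([w[k] for k in ['frame','K','D','rvec','tvec']],dtype=object),allow_pickle=True)
w=cam('scene','s2');w=cam('side','d2');print(env.get_obs()['tool_pos'],env.get_obs()['time_s'])
E
```

```text
[ 0.56127089 -0.27826483  0.22254366] 1.7
```

View pics/w2.png

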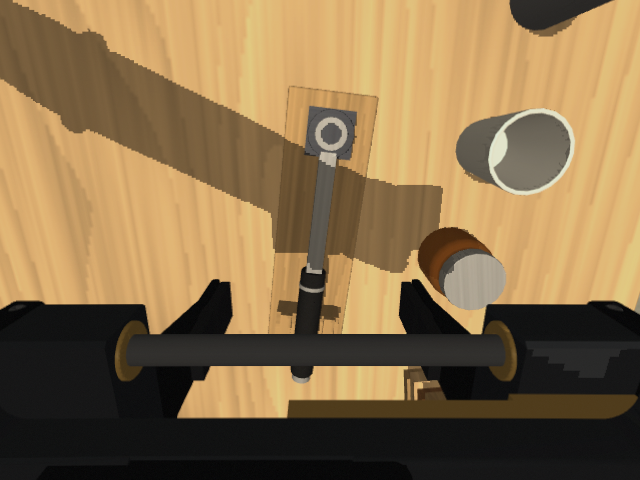

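Wrist view 1: the screw head's corners are at zoom (303,248), (447,195), (497,348) and (357,398), so its yaw is about 20°. Wrist view 2: the socket boss is at (331,133), and the bar runs down to the grip at (313,272). Next I measure both precisely.

```bash
cat >> h.py <<'E'
def load(f):
    a=np.load(f,allow_pickle=True); return dict(zip(['frame','K','D','rvec','tvec'],[a[0]]+[np.array(v,float) for v in a[1:]]))
E
python3 - <<'E'
from h import *
w1=load('w1.npy'); w2=load('w2.npy'); s=cam('side'); sc=cam('scene')
q=np.array([[303,248],[447,195],[497,348],[357,398]])/4+[215,52]-0.4
P=plane(w1,q,.124); print('head',P.mean(0),[np.linalg.norm(P[i]-P[(i+1)%4])*1e3 for i in range(4)],[np.degrees(np.arctan2(*(P[(i+1)%4]-P[i])[[1,0]]))for i in range(4)])
c=np.array([400,299])/4+[215,52]-.4
print('screw top',plane(w1,c,.129), 'insert',plane(w1,np.array([402,297])/4+[215,52],.088))
f=w2['frame'];
cv2.imwrite('pics/w2z.png',cv2.resize(f[85:285,240:420],None,fx=3,fy=3))
for n,c_ in (('side',s),('scene',sc)):
    for P in ([.57,-.2,.062],):
        u=proj(c_,[P])[0].astype(int); print(n,u)
        cv2.imwrite(f'pics/{n}3z.png',cv2.resize(c_['frame'][u[1]-60:u[1]+60,u[0]-60:u[0]+100],None,fx=5,fy=5))
u=proj(s,[[.557,.082,.129]])[0].astype(int);print(u)
cv2.imwrite('pics/side3s.png',cv2.resize(s['frame'][u[1]-40:u[1]+40,u[0]-50:u[0]+50],None,fx=6,fy=6))
E
```

```text
head [0.55929446 0.08457011 0.124     ] [np.float64(26.794601531208503), np.float64(27.290956309391678), np.float64(26.815321955231862), np.float64(27.341632616444574)] [np.float64(18.88428722520543), np.float64(-70.20611348518467), np.float64(-161.00673673831372), np.float64(109.74887623441705)]
screw top [[0.55911911 0.08452233 0.129     ]] insert [[0.55977775 0.08448779 0.088     ]]
side [357 201]
scene [254 196]
[294 241]
```

View pics/w2z.png

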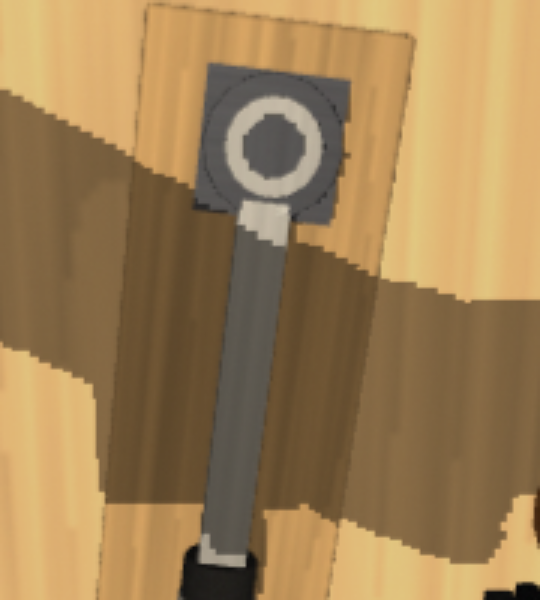

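View pics/side3z.png

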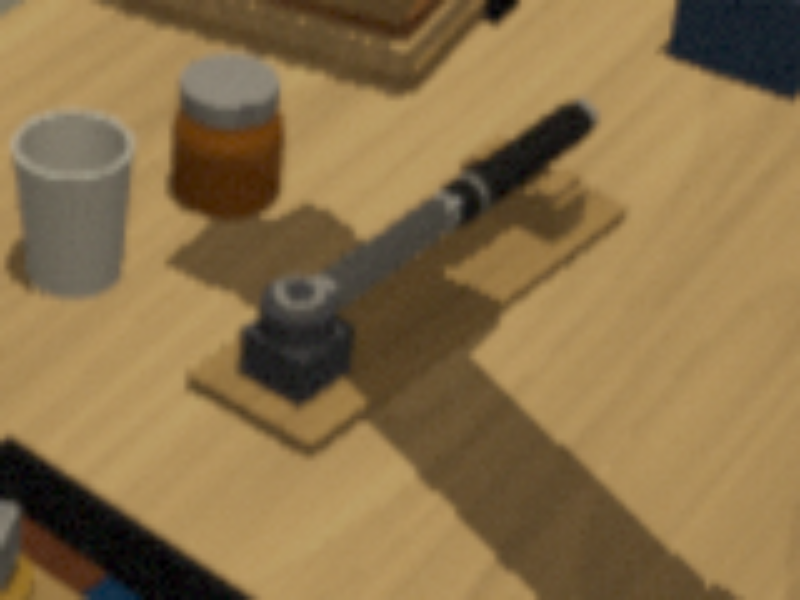

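View pics/side3s.png

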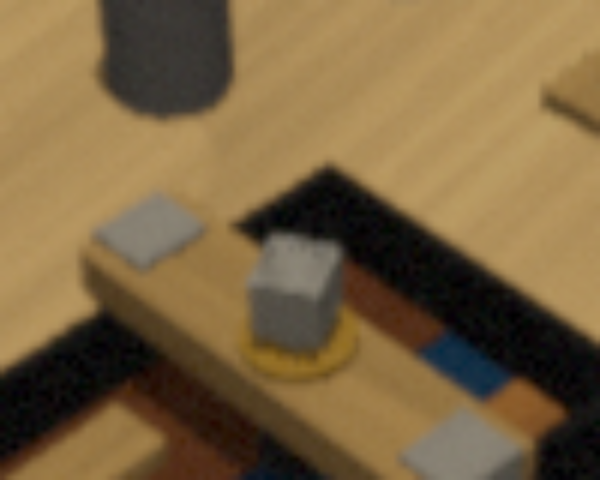

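```bash
python3 - <<'E'
from h import *
w1=load('w1.npy'); w2=load('w2.npy'); s=cam('side')
b=np.array([273,147])/3+[240,85]-.33
print('boss tri',tri(w2,b,s,np.array([299,292])/5+[297,141]-.4))
# screw nose centre: side crop x0=244,y0=201 scale 6; head top centre approx (302,247)
print('screw tri',tri(w1,np.array([400,299])/4+[215,52]-.4,s,np.array([301,249])/6+[244,201]-.4))
B=plane(w2,b,.062)[0]; print('boss',B)
e=np.array([[263,235],[224,540]])/3+[240,85]-.33
H=plane(w2,e,.062); print(H, np.degrees(np.arctan2(*(H[1]-H[0])[[1,0]])), np.degrees(np.arctan2(*(H[1]-B)[[1,0]])),np.degrees(np.arctan2(*(H[0]-B)[[1,0]])))
q=np.array([[207,64],[350,80]])/3+[240,85]-.33
Q=plane(w2,q,.044);print(Q,np.degrees(np.arctan2(*(Q[1]-Q[0])[[1,0]])))
# bar end tri: side junction bar-grip zoom(455,200)
print('bar end tri',tri(w2,np.array([224,552])/3+[240,85]-.33,s,np.array([452,205])/5+[297,141]-.4))
E
```

```text
boss tri (array([ 0.57443102, -0.20336138,  0.06536814]), np.float64(0.00030679986640840646))
screw tri (array([0.55815618, 0.08369475, 0.12857936]), np.float64(0.0025367884115142926))
boss [ 0.57443646 -0.20351166  0.062     ]
[[ 0.57165896 -0.22902042  0.062     ]
 [ 0.55937281 -0.32856891  0.062     ]] -97.03579445920612 -96.86841685793989 -96.21411985249267
[[ 0.55482912 -0.17964176  0.044     ]
 [ 0.59854113 -0.18439653  0.044     ]] -6.207945024234878
bar end tri (array([ 0.5585042 , -0.3376276 ,  0.05243087]), np.float64(0.0020521113137854604))
```

Emit:
servo_tool:
  increments:
    - [[-0.005,0.005,0.03,0,0,3.3,1],[-0.005,0.005,0.07,0,0,6.6,1],[-0.005,0.005,0.11,0,0,6.6,1],[-0.005,0.005,0.14,0,0,6.6,1],[-0.005,0.005,0.16,0,0,6.6,1],[-0.005,0.005,0.175,0,0,6.6,1],[-0.005,0.005,0.189,0,0,6.6,1],[-0.005,0.005,0.189,0,0,6.6,1],[-0.005,0.005,0.189,0,0,6.6,1]]
  squeeze: 40

```text
time_s: 2.75
tool_pos: [0.5656, -0.2851, 0.0342]
tool_rot: [179.9, 0.0, 83.4]
force: [-0.1, -0.3, 0.8]
grip_width: 0.0869
```

```bash
python3 - <<'E'
from h import *
w=cam('wrist','w3');print(env.get_obs()['tool_pos'],env.get_obs()['tool_rot'])
E
```

```text
[ 0.56593182 -0.28538936  0.03478055] [1.79885274e+02 3.61819381e-02 8.34061486e+01]
```

View pics/w3.png

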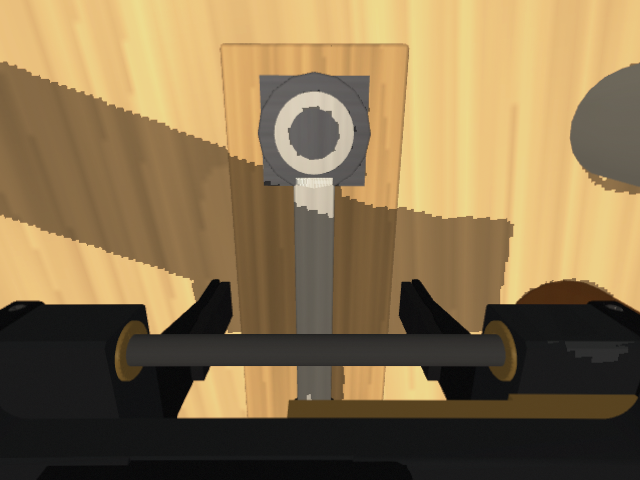

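The fingers straddle the bar, which runs straight up the picture with the boss at (314,133). Closing now.

Emit:
servo_tool:
  increments:
    - [[0,0,0,0,0,0,-1],[0,0,0,0,0,0,-1],[0,0,0,0,0,0,-1],[0,0,0,0,0,0,-1],[0,0,0,0,0,0,-1],[0,0,0,0,0,0,-1],[0,0,0,0,0,0,-1],[0,0,0,0,0,0,-1],[0,0,0,0,0,0,-1],[0,0,0,0,0,0,-1]]
  squeeze: 55

```text
time_s: 3.8
tool_pos: [0.565, -0.285, 0.0335]
tool_rot: [180.0, -0.0, 83.4]
force: [-0.2, 0.4, -0.2]
grip_width: 0.0155
```

```bash
python3 - <<'E'
from h import *
w=cam('wrist','w4');o=env.get_obs();print(o['tool_pos'],o['tool_rot'],o['grip_width'],o['force'],o['wrist_torque'])
f=w['frame']
cv2.imwrite('pics/w4z.png',cv2.resize(f[60:210,220:420],None,fx=4,fy=4))
E
```

```text
[ 0.56504699 -0.28503523  0.03356422] [1.79996528e+02 1.56208762e-03 8.34028764e+01] 0.015602487257787742 [ 0.60628616 -0.06640706 -0.09863577] [ 0.00849778 -0.0231366   0.04516069]
```

View pics/w4z.png

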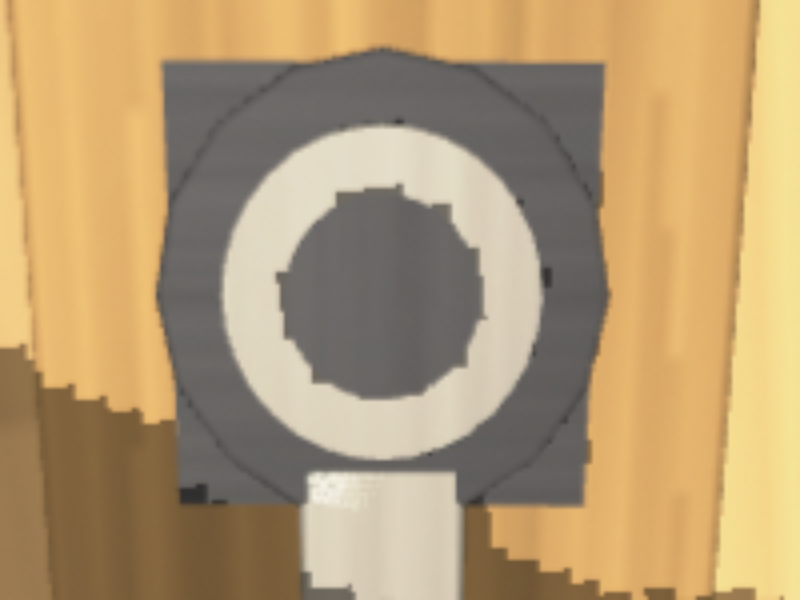

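```bash
python3 - <<'E'
from h import *
from scipy.spatial.transform import Rotation as R
w=cam('wrist');o=env.get_obs()
P=plane(w,np.array([383,292])/4+[220,60]-.4,.062)[0]
T=R.from_euler('xyz',o['tool_rot'],degrees=True)
print(P,T.inv().apply(P-o['tool_pos']))
w2=load('w1.npy')
E
```

```text
[ 0.57454319 -0.20282585  0.062     ] [ 8.27552530e-02 -1.36915226e-06 -2.84353474e-02]
```

Emit:
servo_tool:
  increments:
    - [[0,0,-0.01,0,0,0,-1],[0,0,-0.03,0,0,0,-1],[0,0,-0.06,0,0,0,-1],[0,0,-0.09,0,0,0,-1],[0,0,-0.12,0,0,0,-1],[0,0,-0.15,0,0,0,-1],[0,0,-0.16,0,0,0,-1],[0,0,-0.16,0,0,0,-1],[0,0,-0.16,0,0,0,-1]]

```text
time_s: 4.8
tool_pos: [0.564, -0.2846, 0.1917]
tool_rot: [-179.8, -0.0, 83.4]
force: [-0.7, -0.2, -5.0]
grip_width: 0.0154
```

```bash
python3 - <<'E'
from h import *
w=cam('wrist','w5');s=cam('side','d5');o=env.get_obs();print(o['tool_pos'],o['tool_rot'],o['grip_width'],o['force'],o['wrist_torque'])
f=w['frame']
z=cv2.resize(f[60:210,220:420],None,fx=4,fy=4); cv2.imwrite('pics/w5z.png',z)
u=proj(s,[[.565,-.25,.2]])[0].astype(int);print(u)
cv2.imwrite('pics/d5z.png',cv2.resize(s['frame'][u[1]-70:u[1]+80,u[0]-100:u[0]+100],None,fx=4,fy=4))
E
```

```text
[ 0.56379332 -0.28438202  0.19105808] [-1.79773449e+02 -6.95946951e-02  8.34027930e+01] 0.015434741594442148 [-0.5938671   0.92626732 -4.70172357] [ 0.02344735  0.03932295 -0.0286445 ]
[372 149]
```

View pics/w5z.png

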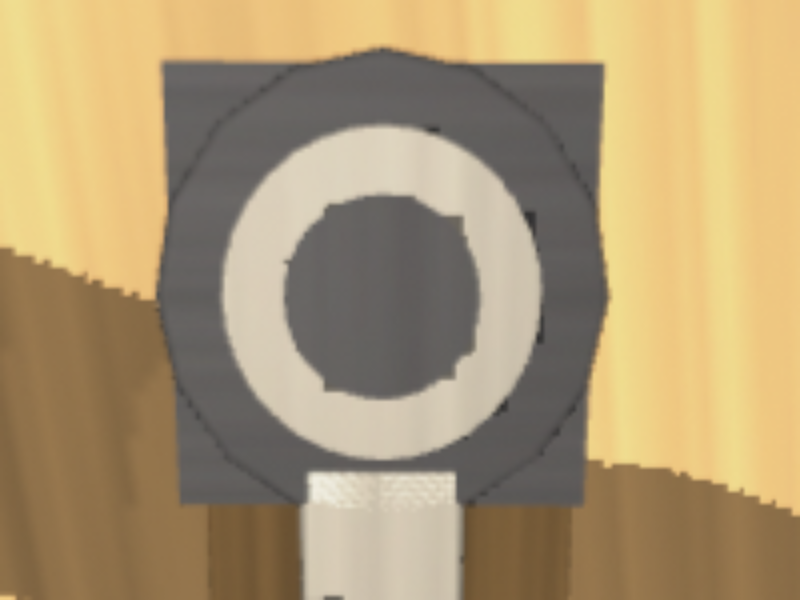

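View pics/d5z.png

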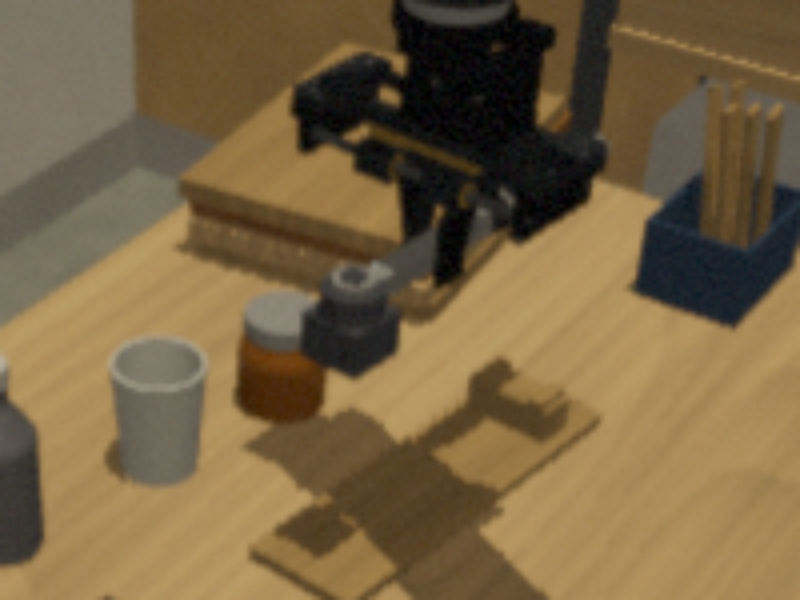

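```bash
cat >> h.py <<'E'
from scipy.spatial.transform import Rotation as R
def inc(cmd,yaw0,tgt,yaw1):
    T=R.from_euler('xyz',[180,0,yaw0],degrees=True)
    return np.round(T.inv().apply(np.array(tgt)-cmd),4), round(-(yaw1-yaw0),2)
E
python3 - <<'E'
from h import *
print(inc([.565,-.285,.194],83.4,[.5866,.0064,.194],109.3))
E
```

```text
(array([ 0.292, -0.012, -0.   ]), -25.9)
```

Emit:
servo_tool:
  increments:
    - [[0.03,-0.001,0,0,0,-3,-1],[0.07,-0.003,0,0,0,-7,-1],[0.11,-0.005,0,0,0,-11,-1],[0.15,-0.007,0,0,0,-15,-1],[0.19,-0.009,0,0,0,-19,-1],[0.23,-0.01,0,0,0,-22,-1],[0.26,-0.011,0,0,0,-24,-1],[0.28,-0.012,0,0,0,-25.9,-1],[0.292,-0.012,0,0,0,-25.9,-1],[0.292,-0.012,0,0,0,-25.9,-1],[0.292,-0.012,0,0,0,-25.9,-1],[0.292,-0.012,0,0,0,-25.9,-1]]

```text
time_s: 6.1
tool_pos: [0.5866, 0.0037, 0.1934]
tool_rot: [-180.0, 0.1, 109.1]
force: [-0.6, -0.8, -3.4]
grip_width: 0.0155
```

```bash
python3 - <<'E'
from h import *
w=cam('wrist','w6');s=cam('side','d6');o=env.get_obs();print(o['tool_pos'],o['tool_rot'],o['grip_width'],o['force'],o['wrist_torque'])
T=R.from_euler('xyz',o['tool_rot'],degrees=True); print('socket',o['tool_pos']+T.apply([.0828,0,0]))
u=proj(s,[[.56,.08,.15]])[0].astype(int);print(u)
cv2.imwrite('pics/d6z.png',cv2.resize(s['frame'][u[1]-75:u[1]+75,u[0]-100:u[0]+100],None,fx=4,fy=4))
c=cam('scene'); u=proj(c,[[.56,.08,.15]])[0].astype(int);print(u)
cv2.imwrite('pics/s6z.png',cv2.resize(c['frame'][u[1]-45:u[1]+45,u[0]-60:u[0]+60],None,fx=6,fy=6))
E
```

```text
[0.58665642 0.00442887 0.19353793] [-1.79987029e+02  3.94961575e-02  1.09131964e+02] 0.015441433173005337 [ 0.21971378 -0.0731123  -4.5431527 ] [ 0.04356491 -0.01091341 -0.02270872]
socket [0.55951914 0.08265549 0.19348085]
[293 233]
[314 261]
```

View pics/d6z.png

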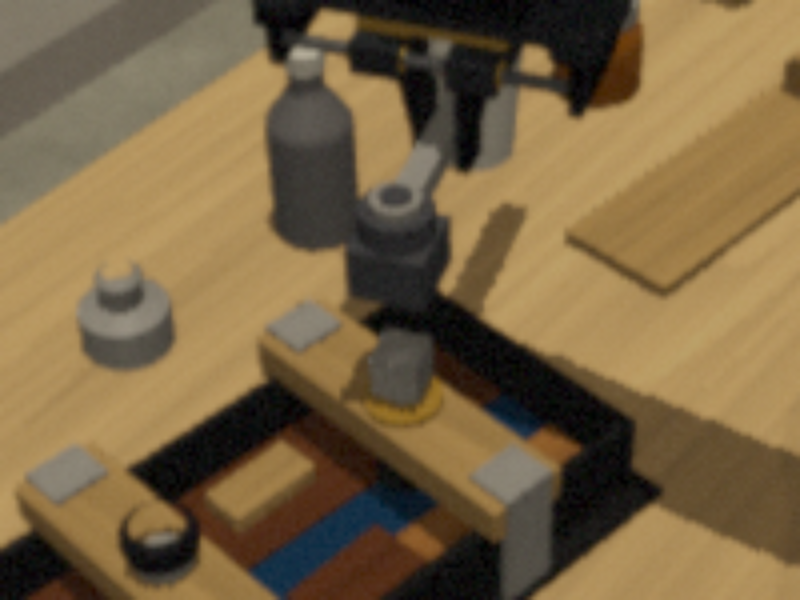

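View pics/w6.png

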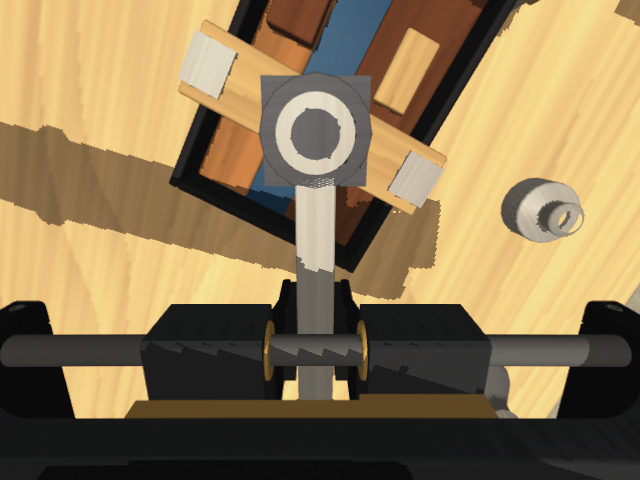

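The side view shows the socket above the screw, and the wrist view shows no slip. The measured pose lags the command by about 2 mm in y. I'll descend to just above the screw and let it settle.

Emit:
servo_tool:
  increments:
    - [[0,0,0.01,0,0,0,-1],[0,0,0.025,0,0,0,-1],[0,0,0.036,0,0,0,-1],[0,0,0.036,0,0,0,-1],[0,0,0.036,0,0,0,-1],[0,0,0.036,0,0,0,-1],[0,0,0.036,0,0,0,-1],[0,0,0.036,0,0,0,-1],[0,0,0.036,0,0,0,-1]]

```text
time_s: 7.15
tool_pos: [0.5868, 0.0064, 0.1579]
tool_rot: [180.0, 0.0, 109.3]
force: [0.2, 0.3, -5.2]
grip_width: 0.0155
```

```bash
python3 - <<'E'
from h import *
w=cam('wrist','w7');s=cam('side','d7');o=env.get_obs();print(o['tool_pos'],o['tool_rot'],o['grip_width'],o['force'],o['wrist_torque'])
T=R.from_euler('xyz',o['tool_rot'],degrees=True); print('socket',o['tool_pos']+T.apply([.0828,0,0]))
u=proj(s,[[.56,.08,.15]])[0].astype(int);print(u)
cv2.imwrite('pics/d7z.png',cv2.resize(s['frame'][u[1]-45:u[1]+45,u[0]-60:u[0]+60],None,fx=6,fy=6))
c=cam('scene'); u=proj(c,[[.56,.08,.15]])[0].astype(int);print(u)
cv2.imwrite('pics/s7z.png',cv2.resize(c['frame'][u[1]-45:u[1]+45,u[0]-60:u[0]+60],None,fx=6,fy=6))
E
```

```text
[0.5867868  0.00641888 0.15780561] [1.79975894e+02 1.13554167e-02 1.09300841e+02] 0.015607258974352474 [ 0.63578445 -0.35099961 -4.59733975] [-0.03894806 -0.04039513  0.01676122]
socket [0.55941906 0.08456519 0.1577892 ]
[293 233]
[314 261]
```

View pics/d7z.png

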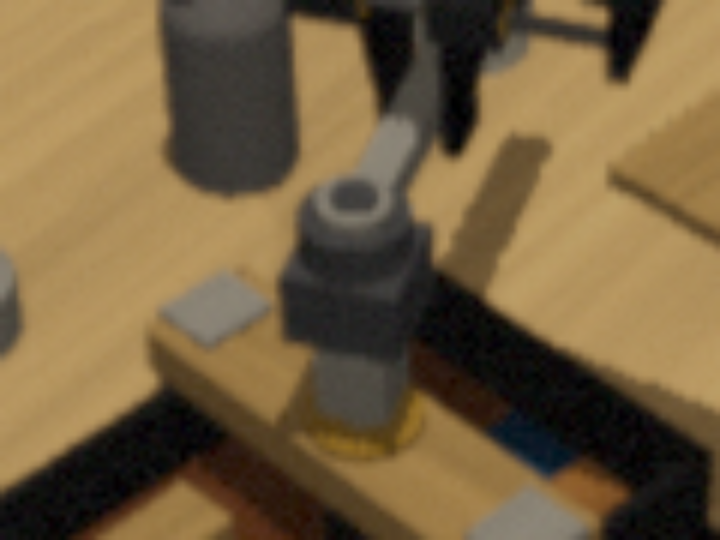

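View pics/s7z.png

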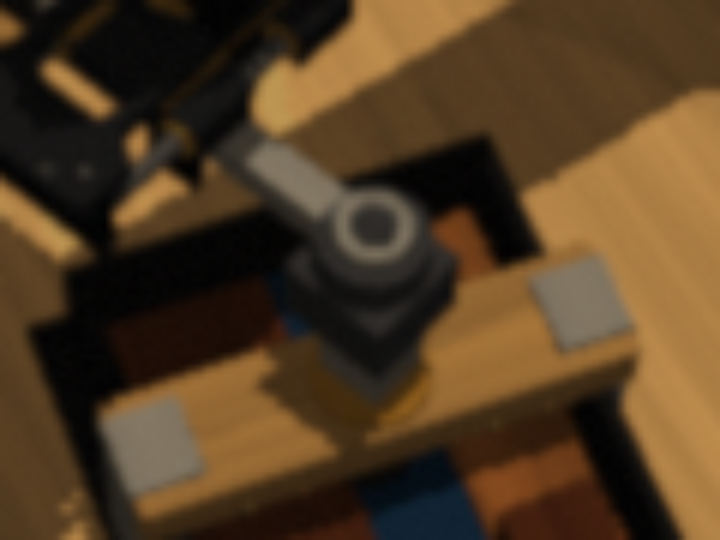

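Both views show the socket aligned over the head, and the tool has settled. I'll lower it in small steps and watch the force.

Emit:
servo_tool:
  increments:
    - [[0,0,0.004,0,0,0,-1],[0,0,0.008,0,0,0,-1],[0,0,0.011,0,0,0,-1],[0,0,0.014,0,0,0,-1],[0,0,0.014,0,0,0,-1],[0,0,0.014,0,0,0,-1]]

```text
time_s: 7.9
tool_pos: [0.5866, 0.0064, 0.1435]
tool_rot: [-180.0, 0.0, 109.3]
force: [-0.4, 0.1, -3.3]
grip_width: 0.0152
```

Emit:
servo_tool:
  increments:
    - [[0,0,0.004,0,0,0,-1],[0,0,0.008,0,0,0,-1],[0,0,0.012,0,0,0,-1],[0,0,0.016,0,0,0,-1],[0,0,0.016,0,0,0,-1],[0,0,0.016,0,0,0,-1]]

```text
time_s: 8.5
tool_pos: [0.5866, 0.0064, 0.1274]
tool_rot: [-180.0, -0.0, 109.3]
force: [-0.1, -0.4, -4.0]
grip_width: 0.0151
```

```bash
python3 - <<'E'
from h import *
o=env.get_obs();print(o['tool_pos'],o['tool_rot'],o['grip_width'],o['force'],o['wrist_torque'])
E
```

```text
[0.58657763 0.00641184 0.12741089] [-1.79985806e+02 -2.34216207e-03  1.09301505e+02] 0.015064471527332085 [-0.07530924 -0.41906377 -4.0208419 ] [0.00619185 0.0126184  0.02513188]
```

Emit:
servo_tool:
  increments:
    - [[0,0,0.002,0,0,0,-1],[0,0,0.003,0,0,0,-1],[0,0,0.004,0,0,0,-1],[0,0,0.004,0,0,0,-1],[0,0,0.004,0,0,0,-1]]

```text
time_s: 9.0
tool_pos: [0.5869, 0.0064, 0.1239]
tool_rot: [180.0, 0.0, 109.3]
force: [-0.7, -0.3, -2.5]
grip_width: 0.0156
```

```bash
python3 - <<'E'
from h import *
o=env.get_obs();print(o['tool_pos'],o['tool_rot'],o['grip_width'],o['force'],o['wrist_torque'])
w=cam('wrist','w8');s=cam('side','d8')
u=proj(s,[[.56,.08,.13]])[0].astype(int)
cv2.imwrite('pics/d8z.png',cv2.resize(s['frame'][u[1]-45:u[1]+45,u[0]-60:u[0]+60],None,fx=6,fy=6))
E
```

```text
[0.58686717 0.00640898 0.12394097] [1.79967957e+02 1.13378444e-02 1.09299114e+02] 0.015634146891912348 [-0.68091053 -0.29069833 -2.48959277] [ 0.07518483  0.03091225 -0.00706723]
```

View pics/d8z.png

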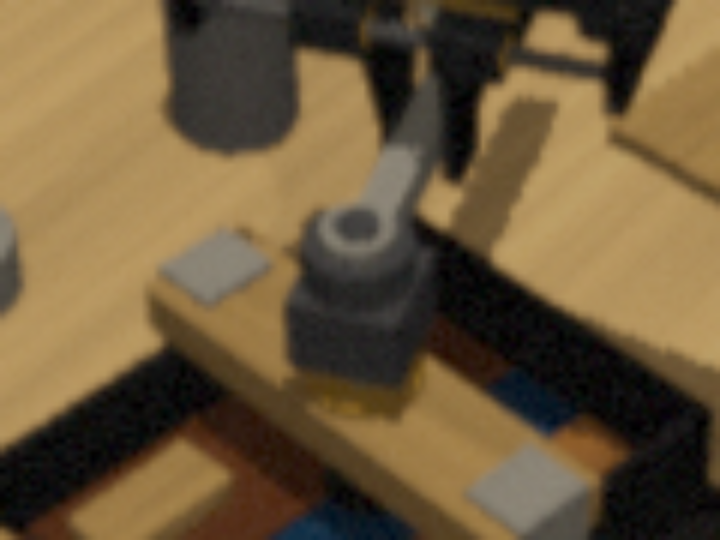

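Emit:
servo_tool:
  increments:
    - [[0,0,0.001,0,0,0,-1],[0,0,0.0015,0,0,0,-1],[0,0,0.0015,0,0,0,-1]]

```text
time_s: 9.4
tool_pos: [0.587, 0.0063, 0.1226]
tool_rot: [179.9, 0.0, 109.3]
force: [-0.5, -1.7, 0.6]
grip_width: 0.0153
```

```bash
python3 - <<'E'
from h import *
o=env.get_obs();print(o['tool_pos'],o['tool_rot'],o['grip_width'],o['force'],o['wrist_torque'])
E
```

```text
[0.58703175 0.00631512 0.12264109] [1.79948057e+02 1.95167028e-02 1.09288574e+02] 0.015339353451337447 [-0.53033284 -1.67603337  0.609373  ] [0.1783549  0.21423868 0.05134086]
```

The reaction changed from −4.6 N to +0.6 N at the predicted height (TCP about 0.124), so the socket is seated. Now I turn clockwise about the socket axis in small steps, computing the torque after each one.

```bash
cat > tq.py <<'E'
from h import *
o=env.get_obs(); S=np.array([.5594,.0845,.124]); F=o['force']; d=o['tool_pos']-S
print('t',o['time_s'],'yaw',o['tool_rot'].round(2),'F',F.round(2),'M',o['wrist_torque'].round(3),'T_axis',round(np.cross(d,F)[2],3),'+Mz',round(np.cross(d,F)[2]+o['wrist_torque'][2],3),'grip',round(o['grip_width'],4),'z',o['tool_pos'][2].round(4))
u=R.from_euler('xyz',o['tool_rot'],degrees=True).apply([.0828,0,0])+o['tool_pos']; print('axis',u.round(4))
E
python3 tq.py
```

```text
t 9.4 yaw [1.7995e+02 2.0000e-02 1.0929e+02] F [-0.53 -1.68  0.61] M [0.178 0.214 0.051] T_axis -0.088 +Mz -0.036 grip 0.0153 z 0.1226
axis [0.5597 0.0845 0.1226]
```

Emit:
servo_tool:
  increments:
    - [[0,-0.0014,0,0,0,1,-1],[0.0001,-0.0029,0,0,0,2,-1],[0.0001,-0.0043,0,0,0,3,-1],[0.0002,-0.0058,0,0,0,4,-1],[0.0003,-0.0072,0,0,0,5,-1],[0.0005,-0.0087,0,0,0,6,-1],[0.0005,-0.0087,0,0,0,6,-1],[0.0005,-0.0087,0,0,0,6,-1]]

```text
time_s: 10.2
tool_pos: [0.5786, 0.004, 0.1223]
tool_rot: [180.0, 0.0, 103.3]
force: [0.3, -0.6, 2.4]
grip_width: 0.0158
```

```bash
python3 tq.py
```

```text
t 10.2 yaw [1.7995e+02 1.0000e-02 1.0331e+02] F [ 0.34 -0.59  2.43] M [ 0.234 -0.134  0.165] T_axis 0.016 +Mz 0.181 grip 0.0158 z 0.1223
axis [0.5595 0.0846 0.1223]
```

Emit:
servo_tool:
  increments:
    - [[0,-0.0014,0,0,0,1,-1],[0.0001,-0.0029,0,0,0,2,-1],[0.0001,-0.0043,0,0,0,3,-1],[0.0002,-0.0058,0,0,0,4,-1],[0.0002,-0.0058,0,0,0,4,-1]]

```text
time_s: 10.7
tool_pos: [0.5727, 0.0028, 0.1222]
tool_rot: [180.0, 0.0, 99.2]
force: [1.4, -0.9, 3.1]
grip_width: 0.0153
```

```bash
python3 tq.py
```

```text
t 10.7 yaw [1.7997e+02 1.0000e-02 9.9250e+01] F [ 1.37 -0.86  3.12] M [ 0.258 -0.368  0.082] T_axis 0.1 +Mz 0.182 grip 0.0153 z 0.1222
axis [0.5594 0.0845 0.1222]
```

Emit:
servo_tool:
  increments:
    - [[0,-0.0014,0,0,0,1,-1],[0.0001,-0.0029,0,0,0,2,-1],[0.0001,-0.0029,0,0,0,2,-1]]

```text
time_s: 11.0
tool_pos: [0.5697, 0.0023, 0.1222]
tool_rot: [180.0, 0.0, 97.2]
force: [1.9, -2.1, 3.2]
grip_width: 0.0152
```

```bash
python3 tq.py
```

```text
t 11.0 yaw [1.7998e+02 1.0000e-02 9.7250e+01] F [ 1.93 -2.08  3.19] M [ 0.145 -0.341  0.033] T_axis 0.137 +Mz 0.17 grip 0.0152 z 0.1222
axis [0.5593 0.0845 0.1222]
```

Emit:
servo_tool:
  increments:
    - [[0,-0.0014,0,0,0,1,-1],[0.0001,-0.0029,0,0,0,2,-1],[0.0001,-0.0043,0,0,0,3,-1],[0.0001,-0.0043,0,0,0,3,-1]]

```text
time_s: 11.4
tool_pos: [0.5654, 0.0019, 0.1222]
tool_rot: [180.0, 0.0, 94.2]
force: [2.0, -2.4, 3.6]
grip_width: 0.0154
```

```bash
python3 tq.py
```

```text
t 11.4 yaw [1.7998e+02 1.0000e-02 9.4250e+01] F [ 2.04 -2.38  3.56] M [ 0.079 -0.425  0.053] T_axis 0.154 +Mz 0.207 grip 0.0154 z 0.1222
axis [0.5592 0.0845 0.1222]
```

Emit:
servo_tool:
  increments:
    - [[0,-0.0014,0,0,0,1,-1],[0.0001,-0.0029,0,0,0,2,-1],[0.0001,-0.0029,0,0,0,2,-1]]

```text
time_s: 11.7
tool_pos: [0.5625, 0.0018, 0.1222]
tool_rot: [180.0, 0.0, 92.2]
force: [1.9, -2.9, 3.5]
grip_width: 0.0154
```

```bash
python3 tq.py; python3 -c "
from h import *
w=cam('wrist','w9')"
```

```text
t 11.7 yaw [1.7999e+02 1.0000e-02 9.2250e+01] F [ 1.91 -2.85  3.52] M [-0.087 -0.482  0.08 ] T_axis 0.149 +Mz 0.23 grip 0.0154 z 0.1222
axis [0.5592 0.0845 0.1221]
```

View pics/w9.png

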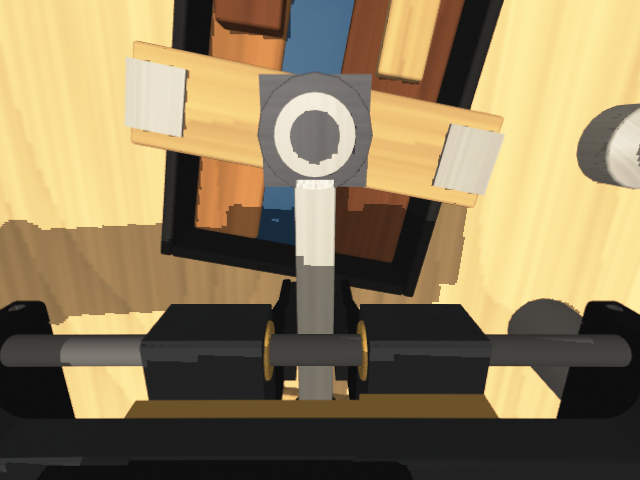

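The wrench still sits square in the jaws. The torque is about 0.2 N m, which is the free-turning stage.

Emit:
servo_tool:
  increments:
    - [[0,-0.0014,0,0,0,1,-1],[0.0001,-0.0029,0,0,0,2,-1],[0.0001,-0.0043,0,0,0,3,-1],[0.0001,-0.0043,0,0,0,3,-1]]

```text
time_s: 12.15
tool_pos: [0.5581, 0.0017, 0.1221]
tool_rot: [180.0, 0.0, 89.3]
force: [2.3, -2.7, 3.1]
grip_width: 0.0154
```

```bash
python3 tq.py
```

```text
t 12.15 yaw [1.7999e+02 1.0000e-02 8.9250e+01] F [ 2.3  -2.73  3.12] M [-0.082 -0.457  0.071] T_axis 0.194 +Mz 0.266 grip 0.0154 z 0.1221
axis [0.5592 0.0845 0.1221]
```

Emit:
servo_tool:
  increments:
    - [[0,-0.0014,0,0,0,1,-1],[0.0001,-0.0029,0,0,0,2,-1],[0.0001,-0.0029,0,0,0,2,-1]]

```text
time_s: 12.45
tool_pos: [0.5552, 0.0018, 0.1221]
tool_rot: [180.0, 0.0, 87.2]
force: [1.8, -2.6, 3.5]
grip_width: 0.0155
```

```bash
python3 tq.py
```

```text
t 12.45 yaw [1.800e+02 1.000e-02 8.725e+01] F [ 1.76 -2.56  3.49] M [-0.134 -0.447  0.014] T_axis 0.156 +Mz 0.17 grip 0.0155 z 0.1221
axis [0.5592 0.0845 0.1221]
```

Emit:
servo_tool:
  increments:
    - [[0,-0.0014,0,0,0,1,-1],[0.0001,-0.0029,0,0,0,2,-1],[0.0001,-0.0043,0,0,0,3,-1],[0.0001,-0.0043,0,0,0,3,-1]]

```text
time_s: 12.85
tool_pos: [0.5509, 0.0022, 0.1221]
tool_rot: [180.0, 0.0, 84.3]
force: [2.3, -4.5, 4.9]
grip_width: 0.0157
```

```bash
python3 tq.py
```

```text
t 12.85 yaw [1.800e+02 1.000e-02 8.425e+01] F [ 2.35 -4.48  4.94] M [-0.269 -0.459  0.043] T_axis 0.232 +Mz 0.275 grip 0.0157 z 0.1221
axis [0.5592 0.0846 0.1221]
```

Emit:
servo_tool:
  increments:
    - [[0,-0.0014,0,0,0,1,-1],[0.0001,-0.0029,0,0,0,2,-1],[0.0001,-0.0029,0,0,0,2,-1]]

```text
time_s: 13.15
tool_pos: [0.5481, 0.0025, 0.1221]
tool_rot: [180.0, 0.0, 82.3]
force: [2.2, -3.8, 4.1]
grip_width: 0.0153
```

```bash
python3 tq.py
```

```text
t 13.15 yaw [1.7999e+02 1.0000e-02 8.2260e+01] F [ 2.22 -3.82  4.06] M [-0.369 -0.51   0.092] T_axis 0.225 +Mz 0.317 grip 0.0153 z 0.1221
axis [0.5593 0.0846 0.1221]
```

Emit:
servo_tool:
  increments:
    - [[0,-0.0014,0,0,0,1,-1],[0.0001,-0.0029,0,0,0,2,-1],[0.0001,-0.0029,0,0,0,2,-1]]

```text
time_s: 13.45
tool_pos: [0.5458, 0.003, 0.1223]
tool_rot: [179.9, 0.0, 80.3]
force: [3.2, -4.6, 3.8]
grip_width: 0.0153
```

```bash
python3 tq.py
```

```text
t 13.45 yaw [1.7991e+02 2.0000e-02 8.0280e+01] F [ 3.21 -4.6   3.8 ] M [-0.497 -0.834  0.319] T_axis 0.324 +Mz 0.643 grip 0.0153 z 0.1223
axis [0.5598 0.0846 0.1223]
```

Emit:
servo_tool:
  increments:
    - [[0,-0.0014,0,0,0,1,-1],[0.0001,-0.0029,0,0,0,2,-1],[0.0001,-0.0029,0,0,0,2,-1]]

```text
time_s: 13.75
tool_pos: [0.5432, 0.0035, 0.1224]
tool_rot: [179.9, 0.0, 78.3]
force: [3.3, -3.8, 3.4]
grip_width: 0.0155
```

```bash
python3 tq.py
```

```text
t 13.75 yaw [1.7988e+02 2.0000e-02 7.8300e+01] F [ 3.34 -3.76  3.4 ] M [-0.544 -0.93   0.429] T_axis 0.331 +Mz 0.76 grip 0.0155 z 0.1224
axis [0.56   0.0846 0.1223]
```

It bites at yaw 78–80°, with 0.76 N m. I switch to 1° steps.

Emit:
servo_tool:
  increments:
    - [[0,-0.0014,0,0,0,1,-1],[0,-0.0014,0,0,0,1,-1]]

```text
time_s: 13.95
tool_pos: [0.5419, 0.0037, 0.1223]
tool_rot: [179.9, 0.0, 77.3]
force: [4.3, -3.8, 2.9]
grip_width: 0.0154
```

```bash
python3 tq.py
```

```text
t 13.95 yaw [1.7986e+02 2.0000e-02 7.7310e+01] F [ 4.28 -3.75  2.89] M [-0.614 -1.031  0.385] T_axis 0.411 +Mz 0.796 grip 0.0154 z 0.1223
axis [0.5601 0.0845 0.1223]
```

Emit:
servo_tool:
  increments:
    - [[0,-0.0014,0,0,0,1,-1],[0,-0.0014,0,0,0,1,-1]]

```text
time_s: 14.15
tool_pos: [0.5407, 0.004, 0.1224]
tool_rot: [179.8, 0.0, 76.3]
force: [3.0, -4.7, 2.7]
grip_width: 0.0156
```

```bash
python3 tq.py
```

```text
t 14.15 yaw [1.7985e+02 2.0000e-02 7.6310e+01] F [ 2.96 -4.68  2.75] M [-0.658 -1.056  0.513] T_axis 0.326 +Mz 0.839 grip 0.0156 z 0.1224
axis [0.5603 0.0845 0.1223]
```

Emit:
servo_tool:
  increments:
    - [[0,-0.0014,0,0,0,1,-1],[0,-0.0014,0,0,0,1,-1]]

```text
time_s: 14.35
tool_pos: [0.5394, 0.0043, 0.1224]
tool_rot: [179.8, 0.0, 75.3]
force: [4.0, -4.3, 3.8]
grip_width: 0.0155
```

```bash
python3 tq.py;python3 -c "
from h import *
w=cam('wrist','w10')"
```

```text
t 14.35 yaw [1.7984e+02 2.0000e-02 7.5320e+01] F [ 4.03 -4.27  3.78] M [-0.67  -1.069  0.599] T_axis 0.408 +Mz 1.007 grip 0.0155 z 0.1224
axis [0.5603 0.0844 0.1224]
```

View pics/w10.png

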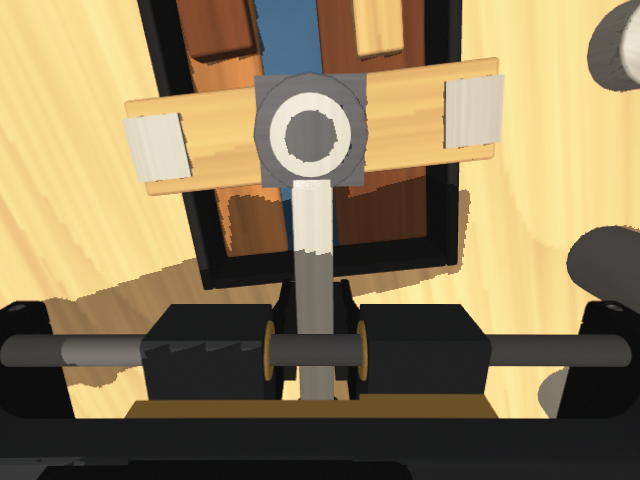

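The socket now sits about 4 px left of where it was in the jaws, because the grip gives a little. Torque is 1.0 N m. I'll use finer steps.

Emit:
servo_tool:
  increments:
    - [[0,-0.001,0,0,0,0.7,-1],[0,-0.001,0,0,0,0.7,-1]]

```text
time_s: 14.6
tool_pos: [0.5385, 0.0045, 0.1224]
tool_rot: [179.8, 0.0, 74.6]
force: [4.9, -4.2, 3.9]
grip_width: 0.0152
```

```bash
python3 tq.py
```

```text
t 14.6 yaw [1.7983e+02 2.0000e-02 7.4640e+01] F [ 4.93 -4.21  3.95] M [-0.723 -1.118  0.643] T_axis 0.482 +Mz 1.125 grip 0.0152 z 0.1224
axis [0.5604 0.0844 0.1223]
```

Emit:
servo_tool:
  increments:
    - [[0,-0.001,0,0,0,0.7,-1],[0,-0.001,0,0,0,0.7,-1]]

```text
time_s: 14.8
tool_pos: [0.5376, 0.0048, 0.1224]
tool_rot: [179.8, 0.0, 73.9]
force: [4.9, -5.0, 3.6]
grip_width: 0.0153
```

```bash
python3 tq.py
```

```text
t 14.8 yaw [1.7982e+02 2.0000e-02 7.3950e+01] F [ 4.94 -4.98  3.63] M [-0.677 -1.194  0.607] T_axis 0.502 +Mz 1.109 grip 0.0153 z 0.1224
axis [0.5605 0.0844 0.1223]
```

Emit:
servo_tool:
  increments:
    - [[0,-0.001,0,0,0,0.7,-1],[0,-0.001,0,0,0,0.7,-1]]

```text
time_s: 15.0
tool_pos: [0.5367, 0.005, 0.1224]
tool_rot: [179.8, 0.0, 73.2]
force: [4.6, -4.9, 3.3]
grip_width: 0.0156
```

```bash
python3 tq.py
```

```text
t 15.0 yaw [1.7981e+02 2.0000e-02 7.3250e+01] F [ 4.58 -4.91  3.32] M [-0.808 -1.275  0.644] T_axis 0.476 +Mz 1.12 grip 0.0156 z 0.1224
axis [0.5605 0.0843 0.1224]
```

```bash
python3 -c "
from h import *
w=cam('wrist','w11'); a=cv2.imread('pics/w6.png'); b=cv2.imread('pics/w10.png')
z=lambda f: cv2.resize(f[60:330,240:390],None,fx=1.7,fy=1.9)
cv2.imwrite('pics/w11z.png',np.hstack([z(a),z(b),z(w['frame'])]))"; python3 tq.py
```

```text
t 15.05 yaw [1.7981e+02 2.0000e-02 7.3260e+01] F [ 5.35 -4.44  3.19] M [-0.674 -1.205  0.633] T_axis 0.526 +Mz 1.159 grip 0.0154 z 0.1224
axis [0.5605 0.0843 0.1224]
```

View pics/w11z.png

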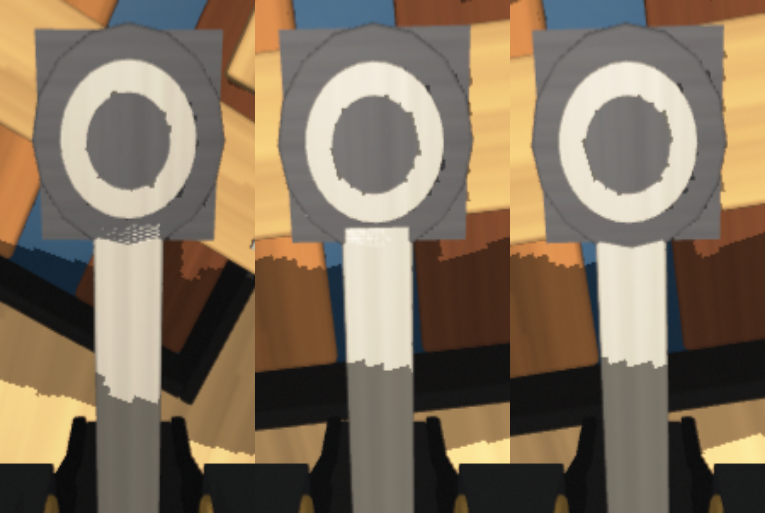

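Not clicked yet: the bar is still square to the socket, tilted about 2° in the pads. Continuing.

Emit:
servo_tool:
  increments:
    - [[0,-0.001,0,0,0,0.7,-1],[0,-0.001,0,0,0,0.7,-1]]
  squeeze: 60

```text
time_s: 15.25
tool_pos: [0.5358, 0.0053, 0.1224]
tool_rot: [179.8, 0.0, 72.6]
force: [5.1, -5.4, 3.7]
grip_width: 0.0154
```

```bash
python3 tq.py
```

```text
t 15.25 yaw [1.798e+02 2.000e-02 7.256e+01] F [ 5.06 -5.38  3.66] M [-0.724 -1.278  0.708] T_axis 0.527 +Mz 1.235 grip 0.0154 z 0.1224
axis [0.5606 0.0843 0.1224]
```

Emit:
servo_tool:
  increments:
    - [[0,-0.001,0,0,0,0.7,-1],[0,-0.001,0,0,0,0.7,-1]]

```text
time_s: 15.45
tool_pos: [0.5349, 0.0056, 0.1224]
tool_rot: [179.8, 0.0, 71.9]
force: [5.0, -5.6, 3.1]
grip_width: 0.0153
```

```bash
python3 tq.py
```

```text
t 15.45 yaw [1.7979e+02 2.0000e-02 7.1860e+01] F [ 4.95 -5.6   3.07] M [-0.801 -1.291  0.723] T_axis 0.528 +Mz 1.251 grip 0.0153 z 0.1224
axis [0.5607 0.0843 0.1224]
```

Emit:
servo_tool:
  increments:
    - [[0,-0.001,0,0,0,0.7,-1],[0,-0.001,0,0,0,0.7,-1]]

```text
time_s: 15.65
tool_pos: [0.5335, 0.006, 0.1223]
tool_rot: [179.9, 0.0, 71.1]
force: [3.7, -5.0, 2.8]
grip_width: 0.0156
```

```bash
python3 tq.py
```

```text
t 15.65 yaw [1.7986e+02 2.0000e-02 7.1130e+01] F [ 3.68 -5.01  2.8 ] M [-0.718 -1.076  0.558] T_axis 0.419 +Mz 0.977 grip 0.0156 z 0.1223
axis [0.5603 0.0843 0.1223]
```

The torque has dropped: break-over has started. I'll hold still and look.

Emit:
servo_tool:
  increments:
    - [[0,0,0,0,0,0,-1]]

```text
time_s: 15.75
tool_pos: [0.5336, 0.006, 0.1223]
tool_rot: [179.8, 0.0, 71.1]
force: [4.3, -4.7, 4.6]
grip_width: 0.0159
```

```bash
python3 tq.py;python3 -c "
from h import *
w=cam('wrist','w12'); a=cv2.imread('pics/w6.png'); b=cv2.imread('pics/w11.png')
z=lambda f: cv2.resize(f[60:330,240:390],None,fx=1.7,fy=1.9)
cv2.imwrite('pics/w12z.png',np.hstack([z(a),z(b),z(w['frame'])]))"; python3 tq.py
```

```text
t 15.75 yaw [1.7985e+02 2.0000e-02 7.1150e+01] F [ 4.26 -4.73  4.64] M [-0.707 -1.078  0.596] T_axis 0.457 +Mz 1.053 grip 0.0159 z 0.1223
axis [0.5603 0.0843 0.1223]
t 15.8 yaw [1.7985e+02 2.0000e-02 7.1150e+01] F [ 4.29 -5.47  2.98] M [-0.734 -1.081  0.542] T_axis 0.478 +Mz 1.02 grip 0.0152 z 0.1223
axis [0.5603 0.0843 0.1223]
```

View pics/w12z.png

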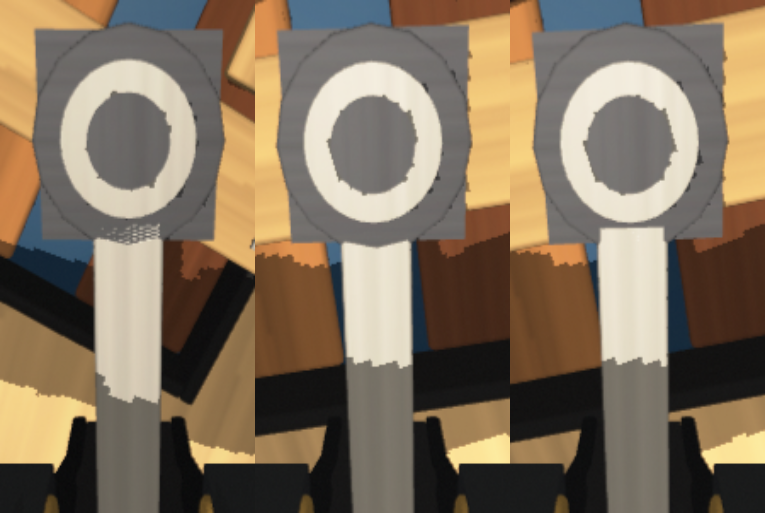

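```bash
cat > ang.py <<'E'
from h import *
import sys
def ang(fr,dbg=None):
    g=cv2.cvtColor(fr,cv2.COLOR_BGR2GRAY).astype(int); s=fr.max(2).astype(int)-fr.min(2)  # saturation-like
    # bar: low-saturation mask, rows 215..270
    L=[];Rr=[]
    for v in range(192,272):
        m=np.where((s[v,280:350]<40)&(g[v,280:350]>60))[0]
        if len(m)<20: continue
        # longest run
        r=np.split(m,np.where(np.diff(m)>1)[0]+1); r=max(r,key=len)
        L.append((v,280+r[0]));Rr.append((v,280+r[-1]))
    f=lambda P: cv2.fitLine(np.array(P,np.float32)[:,::-1].copy(),cv2.DIST_HUBER,0,.01,.01).ravel()
    a=[np.degrees(np.arctan2(x[0],x[1])) for x in (f(L),f(Rr))]
    return a,len(L)
def sock(fr):
    s=fr.max(2).astype(int)-fr.min(2)
    # top edge per column 262..285 and 345..362
    T=[]
    for u in list(range(264,286))+list(range(342,362)):
        col=s[60:110,u]; m=np.where(col<25)[0]
        if len(m): T.append((u,60+m[0]))
    x=cv2.fitLine(np.array(T,np.float32),cv2.DIST_HUBER,0,.01,.01).ravel()
    return np.degrees(np.arctan2(x[1],x[0])),len(T)
for n in sys.argv[1:]:
    fr=cv2.imread(f'pics/{n}.png'); print(n,ang(fr),sock(fr))
E
python3 ang.py w5 w6 w7 w8 w9 w10 w11 w12
```

```text
w5 ([np.float32(1.2336046), np.float32(178.9799)], 80) (np.float32(0.0), 42)
w6 ([np.float32(1.1353183), np.float32(179.00839)], 80) (np.float32(0.0), 42)
w7 ([np.float32(1.146752), np.float32(178.99109)], 80) (np.float32(0.0), 42)
w8 ([np.float32(1.413594), np.float32(179.03207)], 80) (np.float32(-0.7447202), 42)
w9 ([np.float32(1.6730318), np.float32(179.01566)], 80) (np.float32(0.0), 42)
w10 ([np.float32(2.9962716), np.float32(-2.5044778e-06)], 80) (np.float32(-0.7318472), 42)
w11 ([np.float32(3.3117101), np.float32(-2.5044778e-06)], 80) (np.float32(-0.8092019), 42)
w12 ([np.float32(3.1629899), np.float32(-2.5044778e-06)], 80) (np.float32(-2.1946764), 42)
```

The socket has turned about 1.4° relative to the bar, and the torque of 1.02 N m fits a break-over about a third of the way along. I'll creep on in 0.4–0.5° steps until the torque bottoms out.

Emit:
servo_tool:
  increments:
    - [[0,-0.0007,0,0,0,0.5,-1],[0,-0.0007,0,0,0,0.5,-1]]

```text
time_s: 16.0
tool_pos: [0.5324, 0.0063, 0.1222]
tool_rot: [179.9, 0.0, 70.6]
force: [2.9, -4.7, 3.4]
grip_width: 0.0152
```

```bash
python3 tq.py;python3 -c "
from h import *
w=cam('wrist','w13')"; python3 tq.py; python3 ang.py w13
```

```text
t 16.0 yaw [1.7992e+02 2.0000e-02 7.0600e+01] F [ 2.87 -4.73  3.37] M [-0.636 -0.926  0.348] T_axis 0.352 +Mz 0.7 grip 0.0152 z 0.1222
axis [0.5599 0.0844 0.1222]
t 16.05 yaw [1.7991e+02 2.0000e-02 7.0610e+01] F [ 2.95 -4.01  4.28] M [-0.624 -0.884  0.385] T_axis 0.339 +Mz 0.725 grip 0.0155 z 0.1222
axis [0.5599 0.0844 0.1222]
w13 ([np.float32(2.5912209), np.float32(-2.5044778e-06)], 80) (np.float32(-3.0007644), 42)
```

Emit:
servo_tool:
  increments:
    - [[0,-0.0006,0,0,0,0.4,-1],[0,-0.0006,0,0,0,0.4,-1]]

```text
time_s: 16.25
tool_pos: [0.5314, 0.0066, 0.1221]
tool_rot: [180.0, 0.0, 70.2]
force: [3.1, -4.8, 4.1]
grip_width: 0.0153
```

```bash
python3 tq.py;python3 -c "
from h import *
w=cam('wrist','w14')"; python3 tq.py; python3 ang.py w14
```

```text
t 16.25 yaw [1.7997e+02 2.0000e-02 7.0180e+01] F [ 3.11 -4.85  4.1 ] M [-0.554 -0.733  0.16 ] T_axis 0.378 +Mz 0.538 grip 0.0153 z 0.1221
axis [0.5595 0.0845 0.1221]
t 16.3 yaw [1.7997e+02 1.0000e-02 7.0190e+01] F [ 1.53 -5.03  4.17] M [-0.562 -0.673  0.213] T_axis 0.26 +Mz 0.473 grip 0.0154 z 0.1221
axis [0.5595 0.0845 0.1221]
w14 ([np.float32(2.434058), np.float32(-2.5044778e-06)], 80) (np.float32(-4.1357217), 42)
```

Emit:
servo_tool:
  increments:
    - [[0,-0.0004,0,0,0,0.3,-1],[0,-0.0004,0,0,0,0.3,-1]]

```text
time_s: 16.5
tool_pos: [0.5313, 0.0067, 0.1222]
tool_rot: [179.9, 0.0, 69.9]
force: [3.1, -3.8, 4.7]
grip_width: 0.0155
```

```bash
python3 tq.py;python3 -c "
from h import *
w=cam('wrist','w15')"; python3 tq.py; python3 ang.py w15
```

```text
t 16.5 yaw [1.7995e+02 1.0000e-02 6.9900e+01] F [ 3.11 -3.75  4.66] M [-0.602 -0.808  0.267] T_axis 0.348 +Mz 0.615 grip 0.0155 z 0.1222
axis [0.5597 0.0844 0.1222]
t 16.55 yaw [1.7995e+02 1.0000e-02 6.9900e+01] F [ 2.84 -4.04  4.03] M [-0.641 -0.748  0.269] T_axis 0.335 +Mz 0.603 grip 0.0152 z 0.1222
axis [0.5597 0.0844 0.1222]
w15 ([np.float32(2.2615209), np.float32(178.99643)], 80) (np.float32(-4.244002), 42)
```

The torque passed its minimum (0.47) and rose to 0.61, so the joint is at its stop and the click is complete. I stop here and release.

Emit:
servo_tool:
  increments:
    - [[0,0,0,0,0,0,-0.4],[0,0,0,0,0,0,-0.2],[0,0,0,0,0,0,0.2],[0,0,0,0,0,0,0.2],[0,0,0,0,0,0,0.2],[0,0,0,0,0,0,0.2]]

```text
time_s: 17.15
tool_pos: [0.5303, 0.0078, 0.1214]
tool_rot: [-179.9, -0.0, 69.9]
force: [1.5, 0.7, -0.7]
grip_width: 0.0498
```

```bash
python3 tq.py;python3 -c "
from h import *
w=cam('wrist','w16')"
```

```text
t 17.15 yaw [-1.799e+02 -1.000e-02  6.994e+01] F [ 1.54  0.71 -0.71] M [-0.061 -0.173  0.022] T_axis 0.098 +Mz 0.12 grip 0.0498 z 0.1214
axis [0.5587 0.0856 0.1215]
```

View pics/w16.png

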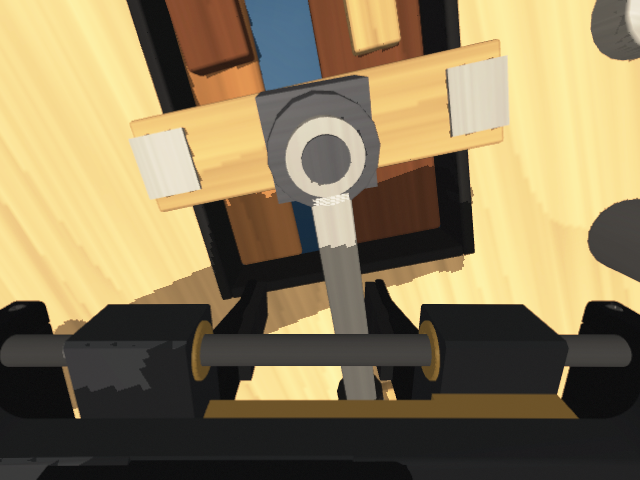

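The wrench stays on the screw, drooped, with its handle sprung back towards the right finger. I'll open fully before rising.

Emit:
servo_tool:
  increments:
    - [[0,0,0,0,0,0,1],[0,0,0,0,0,0,1],[0,0,0,0,0,0,1],[0,0,0,0,0,0,1],[0,0,0,0,0,0,1]]

```text
time_s: 17.7
tool_pos: [0.531, 0.007, 0.1221]
tool_rot: [180.0, -0.0, 69.9]
force: [0.2, 1.0, 0.3]
grip_width: 0.0829
```

```bash
python3 tq.py;python3 -c "
from h import *
w=cam('wrist','w17')"
```

```text
t 17.7 yaw [180.   -0.   69.9] F [0.21 0.95 0.32] M [-0.013  0.001  0.003] T_axis -0.011 +Mz -0.008 grip 0.0829 z 0.1221
axis [0.5594 0.0848 0.1221]
```

View pics/w17.png

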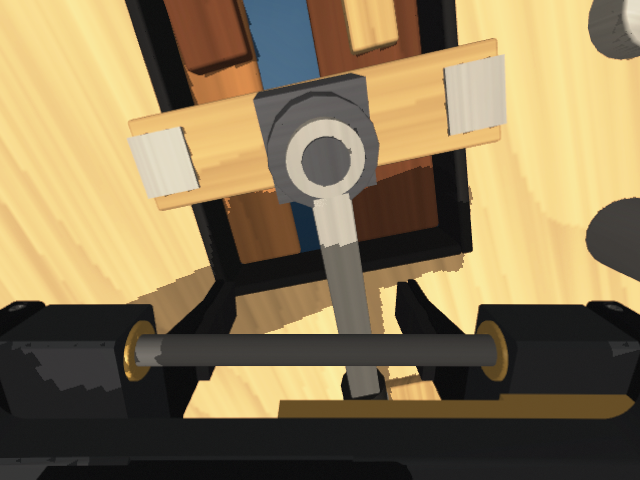

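Both fingers are clear of the bar. Retracting straight up.

Emit:
servo_tool:
  increments:
    - [[0,0,-0.01,0,0,0,1],[0,0,-0.025,0,0,0,1],[0,0,-0.045,0,0,0,1],[0,0,-0.07,0,0,0,1],[0,0,-0.1,0,0,0,1],[0,0,-0.13,0,0,0,1],[0,0,-0.16,0,0,0,1],[0,0,-0.16,0,0,0,1],[0,0,-0.16,0,0,0,1],[0,0,-0.16,0,0,0,1]]

```text
time_s: 18.75
tool_pos: [0.5304, 0.0069, 0.2812]
tool_rot: [-179.9, 0.0, 69.9]
force: [0.5, 0.4, -0.2]
grip_width: 0.0867
```

```bash
python3 tq.py;python3 -c "
from h import *
w=cam('wrist','w18'); s=cam('side','d18'); s0=cv2.imread('pics/side0.png')
u=proj(s,[[.56,.08,.13]])[0].astype(int)
f=lambda i: cv2.resize(i[u[1]-60:u[1]+60,u[0]-60:u[0]+90],None,fx=5,fy=5)
cv2.imwrite('pics/d18z.png',f(s['frame']))"
```

```text
t 18.75 yaw [-1.7992e+02  4.0000e-02  6.9900e+01] F [ 0.46  0.41 -0.19] M [-0.001  0.048  0.025] T_axis 0.024 +Mz 0.049 grip 0.0867 z 0.2812
axis [0.5588 0.0847 0.2811]
```

View pics/d18z.png

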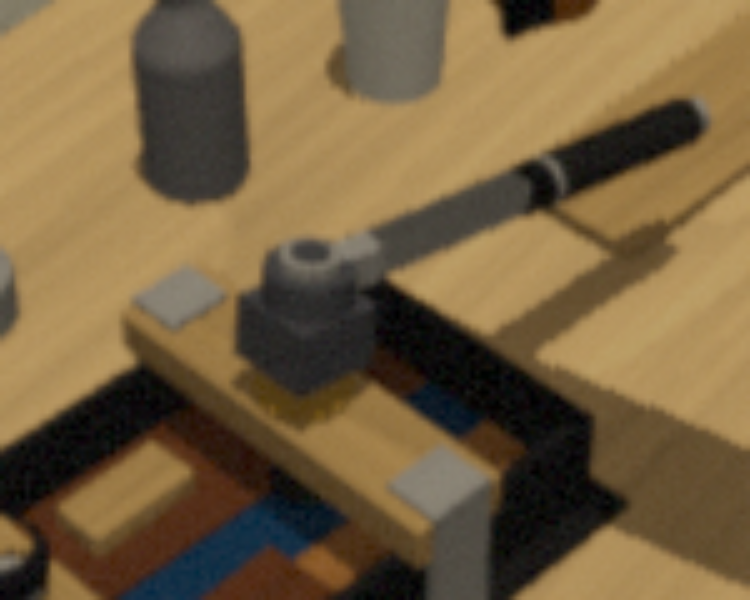

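View pics/w18.png

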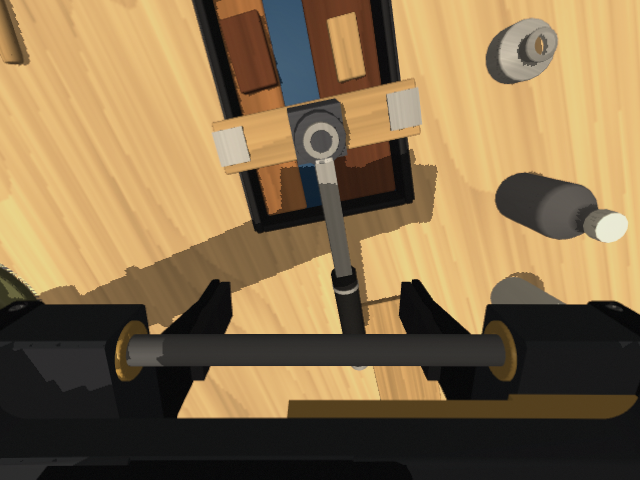

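```bash
python3 -c "
from h import *
w=cam('wrist'); s=cam('side'); u=proj(s,[[.56,.08,.13]])[0].astype(int)
print(tri(w,[321,140],s,np.array([310,253])/5+[u[0]-60,u[1]-60]-.4))
print(env.sign_off())"
```

```text
(array([0.55962361, 0.0751843 , 0.15679733]), np.float64(0.00019671705108360477))
the job is handed in; nothing more can be done
None
```

The wrench was taken from its rest, seated on the screw and turned clockwise to the click. It was then released and left on the screw, and the job is handed in at about 19 s of the 61 s.

- **Seating:** the socket met resistance at the predicted height (TCP about 0.124 m).
- **Turning:** the screw turned freely at about 0.2–0.3 N m, bit at about 0.7, and the torque peaked at 1.25 N m. It then fell to about 0.5 N m while the bar turned roughly 3.5° relative to the socket.
- **Stopping:** the break-over ran gradually because the grip gives a little. I turned on in 0.3–0.5° steps until the torque rose again, to 0.6 N m, well below the 1.65 N m at which the insert tears.
- **Last checks:** the wrench is on the screw with its expected droop and the gripper is clear above it. The other things in view looked undisturbed. Forces on the tool were near zero.
- **Disagreements:** the top of the released socket measured 0.157 m high and 9 mm off the screw axis towards the handle, where upright and seated would be 0.153 m. I put most of this down to the droop and picture error, and did not check it further. I judged the insert only by the torque and did not measure its angle.

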